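Switch on the sectioning bench in order

ROBOT

A 6-joint arm with a two-finger parallel gripper is mounted at the origin on a cart in front of the work surface, level with it; the furniture and walls round the work are solid. World frame = base frame: x ahead of the robot, y to its left, z up, the work surface at z = 0. Lengths are in m, angles in degrees, forces in N, time in s.
With the tool pointing down it reaches from about 0.25 to 0.725 m from the base axis. Payload 9.7 kg.
Tool frame: the origin (TCP) lies between the finger pads; the fingertips stand 25 mm ahead of it and the grasp point (between the pads) lies 6 mm ahead of it; z points along the fingers, y is the line along which they close (so a half turn about z gives the same grasp; the last joint's range is limited). The gripper opens to 85 mm and grips with 20 to 120 N. Pads are 22 mm wide; open, the fingers measure 114 mm over their backs; the gripper's body (76 mm by 85 mm) begins 54 mm behind the grasp point. The pads swing forward as they close: fully open they stand 13 mm farther back than shut.
Start: joints at [66.52, 4.979, 10.078, 95.1, 0, 90], TCP at [0.219, 0.504, 0.256] pointing down, gripper open.
Joint ranges: [-179.16, 179.16], [-48.56, 103.87], [-65.8, 70.77], [-126.05, 130.52], [-82.76, 87.17], [-180, 180]. Speed limits (degrees/s): [127.2, 127.2, 147.25, 180, 180, 180].

INTERFACE

Orientations are given as [roll, pitch, yaw] about the fixed x, y, z axes, in that order (R = Rz(yaw) Ry(pitch) Rx(roll)).
In Python, from workcell import bot gives the robot as it stands.
- The arm moves only by the tool drive_effector, called after "Call:" as name(argument=value, ...), one argument or row to a line, values as JSON. Schema: {"type":"object","properties":{"increments":{"type":"string"},"grip_force":{"type":"number"},"only":{"type":"string"},"quiet":{"type":"boolean"},"lines":{"type":"string"}},"required":["increments"],"additionalProperties":false}. increments is a string of 1 to 5 rows, one to a line, with the numbers parted by spaces; each row has 5 numbers: dx, dy, dz in a scale on which 1.0 is 0.6 m, then a turn about the tool's z in parts of the range, where 1.0 means 45 degrees, then the finger opening in m; each row is the pose to reach, as a shift and turn from the pose commanded when the call began, along the tool's axes at that moment; what a row does not reach only later rows make up. A row lasts 1/12 s, in which the tool goes at most 0.0417 m and 7.16 degrees, less where a joint would pass 70% of its speed; a pose out of reach is approached as far as the arm can. The fingers move at their own pace and stop on an object; grip_force is the grip in N (left out, the last holds). Time passes only in rows, so rows that do not move let the fingers close. The tool returns the time, the measured TCP pose, the force, the opening and the grip force at its end. only (a regular expression) keeps the lines of the reply that match it, lines (a string "A,B") keeps lines A to B, and quiet returns only ok. No shift or turn number may pass 1 either way. Input that does not fit is refused with a message, and nothing moves.
- bot.get_obs(): the state, without advancing time (a new reading comes with each control period).
- bot.camera(name): name is "scene" or "top" or "wrist"; returns the picture (480x640x3 uint8, blue, green, red); there is no depth.
- bot.camera_info(name): a dict with "mtx" (3x3 intrinsics, pixels), "k1" (the pictures are not rectified: a ray, as slopes to the right and down, at radius r is drawn at 1 + k1 r^2 times it, then the intrinsics apply), "extrinsics" (4x4, takes a point from camera to world coordinates). Camera axes: x right, y down, z forward; pixel columns grow to the right and rows downward; lengths in m; the calibration is good to about 2 mm. A picture is of the moment at which its call begins: read the wrist's pose just before it. camera_info takes no time and is no camera call; for the wrist camera it gives the pose at the moment of the call.
- bot.job_done(): hands the job in; it is judged then, once.
The state is a dict: "time": time; "q": joint angles; "qd": joint speeds; "joint_efforts": joint torques, N m; "ee_pos": TCP position; "tcp_rot": TCP orientation; "wrist_force": force on the tool from outside, world axes, zero at the start; "torque": the same for the moment, N m; "opening": finger opening in m; "grasp_force": force on a finger pad.
Only numpy, scipy, OpenCV 4.12 (cv2) and the standard library are available. Lean on these libraries where they do the work, as an engineer would, in place of code of your own. Each camera call takes 0.05 s, during which the arm holds its last target. There are 200 camera calls.

TASK

Switch on the microtome bench at its loose push-lock switch boxes: with a fingertip, lightly press the round key all the way in so that it stays down, then the square key, then the long bar key, and take the hand away. Leave the cross-shaped key up, do not grip, lift, tip or shove the boxes, and leave the vials and the loupe among them where they stand.

Things in the scene. Friction and masses are not known exactly. Their poses are not given: they have to be found in the camera images.
- box_round: loose grey switch box, 60x60 mm and 38 mm high without its key, 0.6 kg, on rubber feet, a black key in the middle of its top; the key is a round disc, 32 mm across. Origin: centre of its underside, z up. All four boxes are alike but for the key's shape; they stand level on the table, somewhat turned, and any box may be in any of the four places.
- top_round (a point): centre of the top face of the key that is a round disc, 32 mm across; 54 mm above the table when up (16 mm above the box top), 48 mm when fully in and let go. The cap sits on the key in a soft rubber mount (2 N per mm, up to 9 mm), so it gives 1.5 mm before the key moves and springs back by that much when let go
- key_round (a joint): how far that key is pressed in, m: 0 up, 0.006 fully in ; it counts as in from 0.0045. It moves straight down against about 3 N of even friction, has no return spring and stays where it is left. Once it is fully in, only the rubber under the cap still gives: a push of about 6 N is right, over 22 N is too hard.
- box_square: loose grey switch box, 60x60 mm and 38 mm high without its key, 0.6 kg, on rubber feet, a black key in the middle of its top; the key is a square, 29 mm a side. Origin: centre of its underside, z up. All four boxes are alike but for the key's shape; they stand level on the table, somewhat turned, and any box may be in any of the four places.
- top_square (a point): centre of the top face of the key that is a square, 29 mm a side; 54 mm above the table when up (16 mm above the box top), 48 mm when fully in and let go. The cap sits on the key in a soft rubber mount (2 N per mm, up to 9 mm), so it gives 1.5 mm before the key moves and springs back by that much when let go
- key_square (a joint): how far that key is pressed in, m: 0 up, 0.006 fully in ; it counts as in from 0.0045. It moves straight down against about 3 N of even friction, has no return spring and stays where it is left. Once it is fully in, only the rubber under the cap still gives: a push of about 6 N is right, over 22 N is too hard.
- box_bar: loose grey switch box, 60x60 mm and 38 mm high without its key, 0.6 kg, on rubber feet, a black key in the middle of its top; the key is one long bar, 14 mm (box x) by 42 mm (box y). Origin: centre of its underside, z up. All four boxes are alike but for the key's shape; they stand level on the table, somewhat turned, and any box may be in any of the four places.
- top_bar (a point): centre of the top face of the key that is one long bar, 14 mm (box x) by 42 mm (box y); 54 mm above the table when up (16 mm above the box top), 48 mm when fully in and let go. The cap sits on the key in a soft rubber mount (2 N per mm, up to 9 mm), so it gives 1.5 mm before the key moves and springs back by that much when let go
- key_bar (a joint): how far that key is pressed in, m: 0 up, 0.006 fully in ; it counts as in from 0.0045. It moves straight down against about 3 N of even friction, has no return spring and stays where it is left. Once it is fully in, only the rubber under the cap still gives: a push of about 6 N is right, over 22 N is too hard.
- box_cross: loose grey switch box, 60x60 mm and 38 mm high without its key, 0.6 kg, on rubber feet, a black key in the middle of its top; the key is a plus-shaped cross, 40 mm across with 13 mm arms. Origin: centre of its underside, z up. All four boxes are alike but for the key's shape; they stand level on the table, somewhat turned, and any box may be in any of the four places.
- top_cross (a point): centre of the top face of the key that is a plus-shaped cross, 40 mm across with 13 mm arms; 54 mm above the table when up (16 mm above the box top), 48 mm when fully in and let go. The cap sits on the key in a soft rubber mount (2 N per mm, up to 9 mm), so it gives 1.5 mm before the key moves and springs back by that much when let go
- key_cross (a joint): how far that key is pressed in, m: 0 up, 0.006 fully in ; it counts as in from 0.0045. It moves straight down against about 3 N of even friction, has no return spring and stays where it is left. Once it is fully in, only the rubber under the cap still gives: a push of about 6 N is right, over 22 N is too hard.
- vial: bystander: loose glass vial with screw cap, 23 mm diameter, 63 mm high, among the boxes; origin centre of its underside
- small_vial: bystander: loose vial with black cap, 19 mm diameter, 50 mm high, among the boxes; origin centre of its underside
- magnifier: bystander: loose black loupe, 40 mm diameter, 35 mm high, among the boxes; origin centre of its underside

How it is judged:
By the outcome, as a careful person would: the job done as asked, in the order asked, and still so for the second after the job is handed in, with the robot touching nothing.
It also fails if it takes over 45 s, if anything falls off the work surface, if the arm or the gripper's body presses on something with over 40 N, if the wrist force passes 120 N, or if a joint passes its speed limit or range.

## Working session

There is one attempt and no reset: what is moved stays moved. The work goes in short steps, Python scripts to look and compute and a tool call to move; the robot and the scene stay as the last step left them, time stands still between calls to the robot, and variables do not carry over. Pictures are saved under pics/ and viewed, at most 10 in all, crops included, and the job is handed in when it is done.

```bash
ls; mkdir -p pics
```

Run:
```python
from workcell import bot
import cv2
o=bot.get_obs(); print(o)
for n in("top","scene"):
    cv2.imwrite(f"pics/{n}0.png",bot.camera(n)); print(bot.camera_info(n))
```

```text
pics
workcell.py
{'time': 0.0, 'q': array([6.65208722e+01, 5.00953656e+00, 1.00339368e+01, 9.50997786e+01,
       1.81769509e-03, 8.99990942e+01]), 'qd': array([ 0.00825546, -0.06397609, -0.01990613,  0.07310074, -0.02943995,
       -0.02443784]), 'joint_efforts': array([ 1.08250009e-03, -5.20375657e+01,  4.64813590e+01,  1.57115911e-02,
        7.77516334e-05, -2.93967389e-05]), 'ee_pos': array([0.21903969, 0.50427977, 0.25559342]), 'tcp_rot': array([-1.79924622e+02, -1.81888521e-03,  1.56521776e+02]), 'wrist_force': array([ 0.60482959, -0.1175998 ,  0.5332709 ]), 'torque': array([ 0.0337262 , -0.06090639, -0.02770273]), 'grasp_force': 0.0, 'opening': 0.08541020941439395}
{'mtx': array([[513.19471363,   0.        , 320.81422639],
       [  0.        , 513.19471363, 235.89942033],
       [  0.        ,   0.        ,   1.        ]]), 'k1': -0.12407174132703794, 'extrinsics': array([[ 0.03074841, -0.99052733,  0.13382875,  0.40951418],
       [-0.99952532, -0.03072805,  0.00221806, -0.01283473],
       [ 0.00191524, -0.13383343, -0.99100199,  0.91891759],
       [ 0.        ,  0.        ,  0.        ,  1.        ]])}
{'mtx': array([[608.60535733,   0.        , 317.39336862],
       [  0.        , 608.60535733, 232.50434001],
       [  0.        ,   0.        ,   1.        ]]), 'k1': -0.17854119296428514, 'extrinsics': array([[ 0.53569863, -0.29403234,  0.79156298, -0.13392055],
       [-0.84404774, -0.21388331,  0.4917696 , -0.41299652],
       [ 0.02470595, -0.93155725, -0.36275433,  0.38858772],
       [ 0.        ,  0.        ,  0.        ,  1.        ]])}
```

View pics/top0.png

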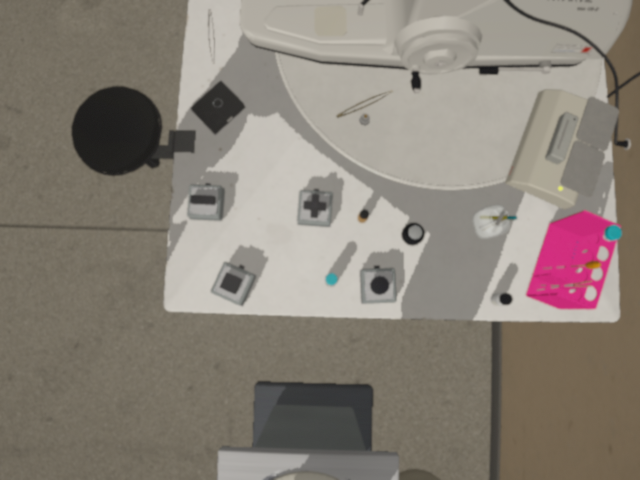

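View pics/scene0.png

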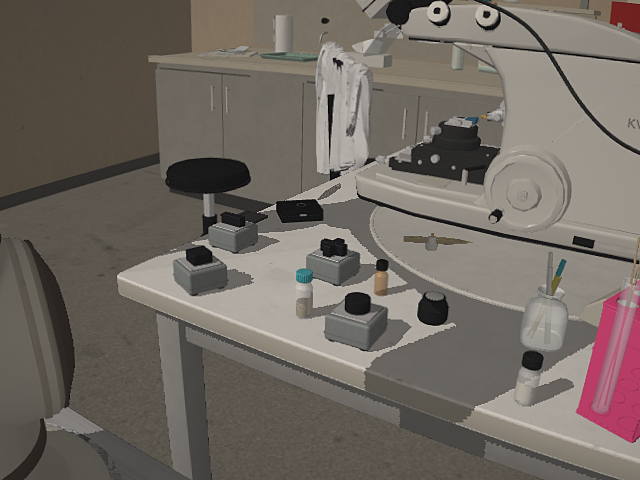

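The top view shows four boxes: the round key at about (380,285), square (231,284), bar (203,200) and cross (314,206). The bystanders are the blue-capped vial (331,280), small vial (363,215) and loupe (413,233). The scene view agrees with this. Next I'll get accurate centroids.

Create h.py:
```python
import numpy as np, cv2
from workcell import bot
def ray(name,uv):
    c=bot.camera_info(name); K=c["mtx"]; T=c["extrinsics"]
    p=cv2.undistortPoints(np.array([[uv]],float),K,np.array([c["k1"],0,0,0.]))[0,0]
    return T[:3,3],T[:3,:3]@np.array([p[0],p[1],1])
def at_z(name,uv,z):
    o,d=ray(name,uv); return o+d*(z-o[2])/d[2]
def togo(target):  # tool-axis shift from measured pose
    from scipy.spatial.transform import Rotation as R
    o=bot.get_obs(); M=R.from_euler('xyz',o["tcp_rot"],degrees=True).as_matrix()
    return M.T@(np.array(target)-o["ee_pos"])
```

Run:
```python
from h import *
im=cv2.imread("pics/top0.png"); g=im.max(2)
cs={}
for n,(u,v) in dict(round=(380,285),square=(231,284),bar=(203,200),cross=(314,206)).items():
    w=13; m=(g[v-w:v+w+1,u-w:u+w+1]<60).astype(np.uint8)
    N,L,S,C=cv2.connectedComponentsWithStats(m)
    k=L[w,w] or 1+S[1:,4].argmax(); c=C[k]+[u-w,v-w]
    p=at_z("top",c,.054); print(n,c.round(1),S[k],p.round(4)); print(togo([*p[:2],.2]).round(3))
for n,uv,z in (("vial",(331,280),.063),("small",(364,214),.05),("loupe",(413,233),.035)): print(n,at_z("top",uv,z).round(3))
cv2.imwrite("pics/crop.png",cv2.resize(im[170:320,170:440],None,fx=2.9,fy=2.9,interpolation=cv2.INTER_CUBIC))
```

```text
round [379.6 284.7] [  5   5  16  16 205] [ 0.4465 -0.1124  0.054 ]
[-0.454 -0.475  0.056]Traceback (most recent call last):
  File "<stdin>", line 7, in <module>
ValueError: attempt to get argmax of an empty sequence
```

Run:
```python
from h import *
im=cv2.imread("pics/top0.png"); g=im.max(2)
for n,(u,v) in dict(round=(380,285),square=(231,284),bar=(203,200),cross=(314,206)).items():
    w=14; q=g[v-w:v+w+1,u-w:u+w+1]; t=(int(q.min())+int(np.median(q)))/2 if n!="square" else int(q.min())+25
    N,L,S,C=cv2.connectedComponentsWithStats((q<t).astype(np.uint8))
    k=1+S[1:,4].argmax(); c=C[k]+[u-w,v-w]
    p=at_z("top",c,.054); print(n,t,c.round(1),S[k],p.round(4),togo([*p[:2],.2]).round(3))
for n,uv,z in (("vial",(331,280),.063),("small",(364,214),.05),("loupe",(413,233),.035)): print(n,at_z("top",uv,z).round(3))
cv2.imwrite("pics/crop.png",cv2.resize(im[170:320,170:440],None,fx=2.9,fy=2.9,interpolation=cv2.INTER_CUBIC))
```

```text
round 82.5 [379.5 284.6] [  5   5  18  18 241] [ 0.4467 -0.1122  0.054 ] [-0.454 -0.475  0.056]
square 87 [230.9 282.7] [  4   4  21  19 257] [0.4419 0.1384 0.054 ] [-0.35  -0.247  0.056]
bar 90.5 [202.7 199.1] [  1   9  26   9 206] [0.5841 0.1953 0.054 ] [-0.458 -0.138  0.056]
cross 90.0 [314.7 204.7] [  4   1  22  24 272] [0.5799 0.0012 0.054 ] [-0.531 -0.318  0.056]
vial [ 0.452 -0.03   0.063]
small [ 0.567 -0.084  0.05 ]
loupe [ 0.539 -0.172  0.035]
```

View pics/crop.png

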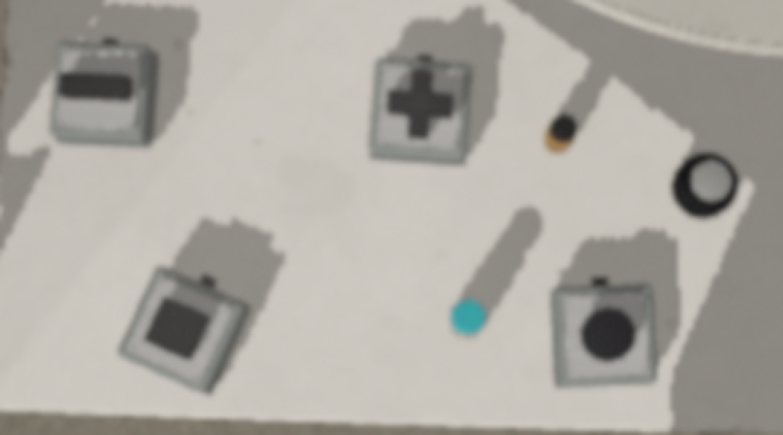

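The rows are not in the units I measure in: shifts go in shares of 0.6 m and turns go in shares of 45 degrees. I convert before sending: -0.15 m / 0.6 = -0.25, -0.145 m / 0.6 = -0.2417.

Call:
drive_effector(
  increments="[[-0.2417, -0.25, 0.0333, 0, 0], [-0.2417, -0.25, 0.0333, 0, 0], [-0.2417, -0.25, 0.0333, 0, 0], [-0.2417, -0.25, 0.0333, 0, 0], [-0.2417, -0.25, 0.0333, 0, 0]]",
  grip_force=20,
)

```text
refused: increments: the value is not of type 'string' (schema: type "string"). Nothing was moved.
```

I used the wrong layout. The manual says rows one to a line, with the numbers parted by spaces; once more.

Call:
drive_effector(
  increments="-0.2417 -0.25 0.0333 0 0\n-0.2417 -0.25 0.0333 0 0\n-0.2417 -0.25 0.0333 0 0\n-0.2417 -0.25 0.0333 0 0\n-0.2417 -0.25 0.0333 0 0",
  grip_force=20,
)

```text
time: 0.52
ee_pos: [0.2919, 0.3085, 0.2358]
tcp_rot: [-180.0, -0.0, 156.6]
wrist_force: [2.0, -0.6, 0.2]
opening: 0.0253
grasp_force: 0.0
```

Call:
drive_effector(
  increments="-0.2417 -0.25 0.0333 0 0\n-0.2417 -0.25 0.0333 0 0\n-0.2417 -0.25 0.0333 0 0\n-0.2417 -0.25 0.0333 0 0\n-0.2417 -0.25 0.0333 0 0",
)

```text
time: 0.93
ee_pos: [0.3647, 0.1141, 0.2163]
tcp_rot: [180.0, 0.0, 156.5]
wrist_force: [0.9, -0.5, -0.7]
opening: -0.0
grasp_force: 0.0
```

```bash
python3 -c "
from h import *
print(togo([.4467,-.1124,.2]).round(4))"
```

```text
[-0.1654 -0.1752  0.0163]
```

Converted, -0.148 m / 0.6 = -0.2467, -0.14 m / 0.6 = -0.2333.

Call:
drive_effector(
  increments="-0.2333 -0.2467 0.0233 0 0\n-0.2333 -0.2467 0.0233 0 0\n-0.2333 -0.2467 0.0233 0 0\n-0.2333 -0.2467 0.0233 0 0\n-0.2333 -0.2467 0.0233 0 0",
)

```text
time: 1.35
ee_pos: [0.4342, -0.078, 0.2022]
tcp_rot: [-180.0, 0.0, 156.5]
wrist_force: [0.7, 1.6, -0.2]
opening: -0.0001
grasp_force: 0.0
```

Call:
drive_effector(
  increments="-0.0417 -0.045 0.0033 0 0\n-0.0417 -0.045 0.0033 0 0\n-0.0417 -0.045 0.0033 0 0",
)

```text
time: 1.6
ee_pos: [0.4461, -0.1117, 0.1997]
tcp_rot: [-180.0, -0.1, 156.3]
wrist_force: [0.1, -0.2, 0.3]
opening: 0.0001
grasp_force: 0.0
```

Run:
```python
from h import *
print(togo([.4467,-.1124,.11]).round(4),bot.get_obs()["wrist_force"])
cv2.imwrite("pics/w1.png",bot.camera("wrist")); print(bot.camera_info("wrist"))
```

```text
[-0.001  -0.0004  0.0897] [ 0.06466088 -0.23083355  0.31840359]
{'mtx': array([[338.2168628 ,   0.        , 325.93425475],
       [  0.        , 338.2168628 , 233.39441099],
       [  0.        ,   0.        ,   1.        ]]), 'k1': -0.022851097079346974, 'extrinsics': array([[ 3.99482028e-01,  8.76180323e-01,  2.69670447e-01,
         3.76508188e-01],
       [ 9.16741003e-01, -3.81873928e-01, -1.17295514e-01,
        -7.94772260e-02],
       [ 2.08091684e-04,  2.94075405e-01, -9.55782199e-01,
         3.17048654e-01],
       [ 0.00000000e+00,  0.00000000e+00,  0.00000000e+00,
         1.00000000e+00]])}
```

View pics/w1.png

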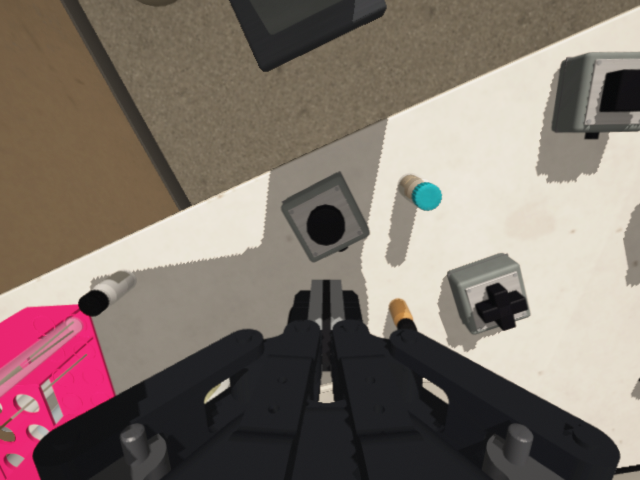

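The wrist view shows the round key top at about (325,222), the cross at (502,305), and the closed fingertips at about (326,285). I'll cross-check the position with this.

Run:
```python
from h import *
for uv in((325.5,222),(502,303)): print(at_z("wrist",uv,.054).round(4))
print(togo([.4467,-.1124,.10]).round(4))
```

```text
[ 0.4418 -0.1082  0.054 ]
[0.5708 0.0041 0.054 ]
[-0.0015 -0.0014  0.1   ]
```

Converted, 0.11 m / 0.6 = 0.1833, 0.08 m / 0.6 = 0.1333.

Call:
drive_effector(
  increments="-0.0017 0 0.0667 0 0\n-0.0017 0 0.1333 0 0\n-0.0017 0 0.1833 0 0\n-0.0017 0 0.1833 0 0",
)

```text
time: 1.98
ee_pos: [0.444, -0.1085, 0.0849]
tcp_rot: [-179.9, -0.5, 156.6]
wrist_force: [-0.3, 0.7, -0.2]
opening: -0.0002
grasp_force: 0.0
```

Run:
```python
from h import *
im=bot.camera("wrist"); 
from scipy.spatial.transform import Rotation as R
o=bot.get_obs(); c=bot.camera_info("wrist"); M=R.from_euler('xyz',o["tcp_rot"],degrees=True).as_matrix()
W=np.linalg.inv(c["extrinsics"])
def pr(P): return cv2.projectPoints(np.array([P],float),cv2.Rodrigues(W[:3,:3])[0],W[:3,3],c["mtx"],np.array([c["k1"],0,0,0]))[0].ravel()
print("tip",pr(o["ee_pos"]+M[:,2]*.025).round(1))
for P in((.4467,-.1132,.054),(.4435,-.109,.054)): print(pr(P).round(1))
cv2.imwrite("pics/w2.png",cv2.resize(im[130:330,200:460],None,fx=3,fy=3,interpolation=cv2.INTER_CUBIC))
```

```text
tip [324.3 299.5]
[317.7 296. ]
[322.9 287.6]
```

View pics/w2.png

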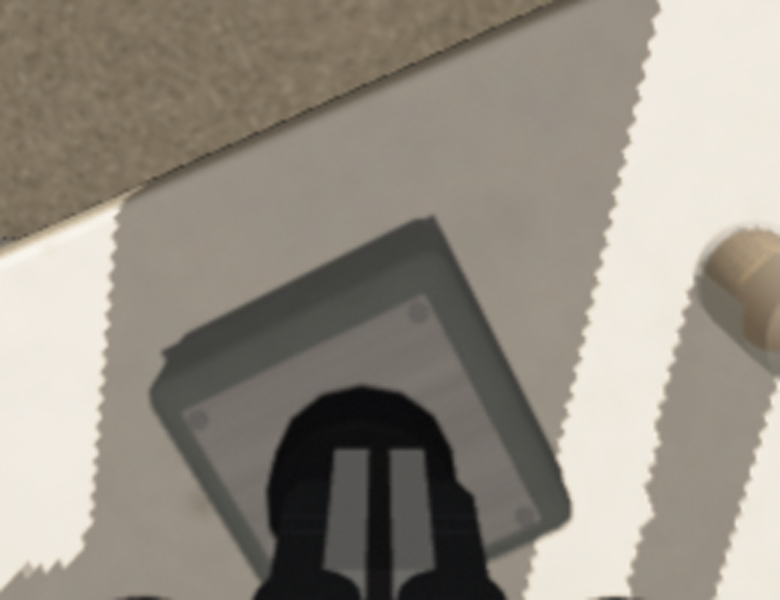

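Run:
```python
from h import *
print(bot.get_obs()["ee_pos"].round(4),bot.get_obs()["wrist_force"].round(2),togo([.445,-.111,.082]).round(4))
```

```text
[ 0.4453 -0.1089  0.0885] [ 0.01 -0.35  1.21] [-0.0006 -0.002   0.0065]
```

Call:
drive_effector(
  increments="0 0 0 0 0",
)

```text
time: 2.12
ee_pos: [0.4475, -0.1098, 0.0921]
tcp_rot: [180.0, 0.0, 156.6]
wrist_force: [0.7, 0.0, 1.2]
opening: -0.0001
grasp_force: 0.0
```

Call:
drive_effector(
  increments="0 0 0 0 0\n0 0 0 0 0\n0 0 0 0 0",
)

```text
time: 2.37
ee_pos: [0.4482, -0.1106, 0.0923]
tcp_rot: [180.0, 0.2, 156.5]
wrist_force: [0.1, 0.1, -0.3]
opening: 0.0001
grasp_force: 0.0
```

Run:
```python
from h import *
print(togo([.445,-.111,.082]).round(4))
```

```text
[ 0.0028 -0.0016  0.0103]
```

Converted, 0.009 m / 0.6 = 0.015, 0.008 m / 0.6 = 0.0133.

Call:
drive_effector(
  increments="0.0017 0 0.005 0 0\n0.0033 -0.0017 0.01 0 0\n0.005 -0.0017 0.0133 0 0\n0.005 -0.0017 0.015 0 0\n0.005 -0.0017 0.015 0 0",
)

```text
time: 2.78
ee_pos: [0.4438, -0.1103, 0.0811]
tcp_rot: [-180.0, -0.0, 156.5]
wrist_force: [-0.6, -0.0, 0.5]
opening: -0.0
grasp_force: 0.0
```

Call:
drive_effector(
  increments="0 0 0 0 0\n0 0 0 0 0",
)

```text
time: 2.95
ee_pos: [0.4441, -0.1103, 0.0815]
tcp_rot: [180.0, 0.0, 156.5]
wrist_force: [0.7, 0.2, 0.1]
opening: 0.0003
grasp_force: 0.0
```

Converted, 0.004 m / 0.6 = 0.0067, 0.003 m / 0.6 = 0.005.

Call:
drive_effector(
  increments="0 0 0.0017 0 0\n0 0 0.0033 0 0\n0 0 0.005 0 0\n0 0 0.0067 0 0\n0 0 0.0067 0 0",
)

```text
time: 3.37
ee_pos: [0.4442, -0.1103, 0.0776]
tcp_rot: [180.0, 0.0, 156.5]
wrist_force: [0.1, 0.6, 2.5]
opening: -0.0002
grasp_force: 1.2
```

Call:
drive_effector(
  increments="0 0 0.0017 0 0\n0 0 0.0033 0 0\n0 0 0.005 0 0\n0 0 0.005 0 0",
)

```text
time: 3.7
ee_pos: [0.4442, -0.1103, 0.0744]
tcp_rot: [180.0, 0.0, 156.5]
wrist_force: [0.0, 0.3, 2.8]
opening: -0.0002
grasp_force: 1.3
```

Contact is where I expected it, and the key is sliding at about 3 N.

Converted, 0.003 m / 0.6 = 0.005, 0.002 m / 0.6 = 0.0033.

Call:
drive_effector(
  increments="0 0 0.0017 0 0\n0 0 0.0033 0 0\n0 0 0.005 0 0\n0 0 0.005 0 0",
)

```text
time: 4.03
ee_pos: [0.4442, -0.1103, 0.0714]
tcp_rot: [180.0, 0.0, 156.5]
wrist_force: [0.9, -0.1, 3.2]
opening: 0.0001
grasp_force: 1.6
```

Call:
drive_effector(
  increments="0 0 0.0017 0 0\n0 0 0.0017 0 0",
)

```text
time: 4.2
ee_pos: [0.4442, -0.1103, 0.0706]
tcp_rot: [180.0, 0.0, 156.5]
wrist_force: [-0.1, -0.6, 5.5]
opening: 0.0002
grasp_force: 2.4
```

Converted, 0.001 m / 0.6 = 0.0017.

Call:
drive_effector(
  increments="0 0 0.0017 0 0\n0 0 0.0017 0 0",
)

```text
time: 4.37
ee_pos: [0.4442, -0.1103, 0.0697]
tcp_rot: [180.0, 0.0, 156.5]
wrist_force: [-1.3, 0.8, 6.4]
opening: -0.0001
grasp_force: 3.2
```

Call:
drive_effector(
  increments="0 0 -0.0067 0 0\n0 0 -0.02 0 0\n0 0 -0.0667 0 0\n0 0 -0.1167 0 0\n0 0 -0.1667 0 0",
)

```text
time: 4.78
ee_pos: [0.4434, -0.1101, 0.1706]
tcp_rot: [-180.0, -0.1, 156.5]
wrist_force: [1.3, 0.3, 0.8]
opening: -0.0001
grasp_force: 0.0
```

Call:
drive_effector(
  increments="0 0 0 0 0\n0 0 0 0 0\n0 0 0 0 0",
)

```text
time: 5.03
ee_pos: [0.4439, -0.1103, 0.1692]
tcp_rot: [-180.0, -0.0, 156.5]
wrist_force: [-0.3, 0.2, -0.3]
opening: -0.0001
grasp_force: 0.0
```

Run:
```python
from h import *
im=bot.camera("scene"); cv2.imwrite("pics/s1.png",im[200:400,100:500].repeat(2,0).repeat(2,1))
print(togo([.4419,.1384,.15]).round(4))
```

```text
[0.1006 0.2273 0.0187]
```

View pics/s1.png

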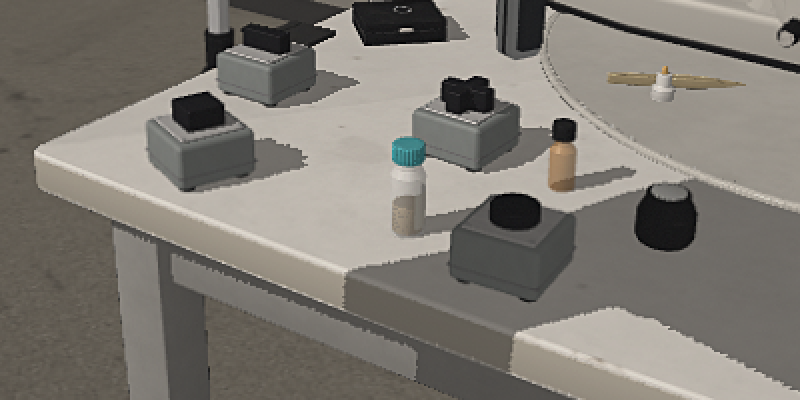

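togo ≈ (.103,.227,.0). Two calls of 0.125 each, + settle.

The round key now sits visibly lower and the box hasn't moved. On to the square key.

Converted, 0.17 m / 0.6 = 0.2833, 0.14 m / 0.6 = 0.2333.

Call:
drive_effector(
  increments="0.025 0.055 0 0 0\n0.0517 0.115 0 0 0\n0.0783 0.175 0 0 0\n0.105 0.2333 0 0 0\n0.1267 0.2833 0 0 0",
)

```text
time: 5.5
ee_pos: [0.441, 0.0779, 0.1684]
tcp_rot: [-180.0, -0.1, 156.5]
wrist_force: [0.5, 0.3, 0.1]
opening: 0.0001
grasp_force: 0.0
```

Call:
drive_effector(
  increments="0.02 0.0467 0 0 0\n0.0367 0.08 0 0 0\n0.0417 0.0933 0 0 0\n0.0417 0.0933 0 0 0\n0.0417 0.0933 0 0 0",
)

```text
time: 5.92
ee_pos: [0.4412, 0.1369, 0.1687]
tcp_rot: [-179.9, -0.1, 156.6]
wrist_force: [-0.0, 0.1, -0.5]
opening: -0.0
grasp_force: 0.0
```

Run:
```python
from h import *
from scipy.spatial.transform import Rotation as R
im=bot.camera("wrist"); c=bot.camera_info("wrist"); o=bot.get_obs()
cv2.imwrite("pics/w3.png",cv2.resize(im[130:330,200:460],None,fx=3,fy=3,interpolation=cv2.INTER_CUBIC))
W=np.linalg.inv(c["extrinsics"])
print(cv2.projectPoints(np.array([[.4419,.1384,.054]]),cv2.Rodrigues(W[:3,:3])[0],W[:3,3],c["mtx"],np.array([c["k1"],0,0,0]))[0].ravel())
print(togo([.441,.139,.082]).round(4))
```

```text
[327.89520743 239.21299825]
[0.0013 0.0024 0.0869]
```

View pics/w3.png

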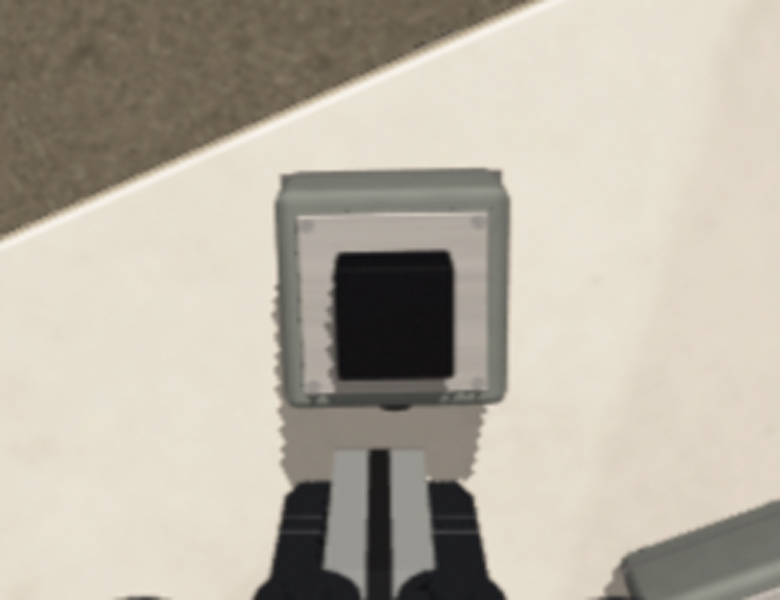

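The square key's top centre is at about full-image (331,238), within 2 mm of the prediction. Going down.

Converted, 0.081 m / 0.6 = 0.135, 0.076 m / 0.6 = 0.1267.

Call:
drive_effector(
  increments="0.0017 0.0017 0.0333 0 0\n0.0017 0.0033 0.075 0 0\n0.0017 0.0033 0.1083 0 0\n0.0017 0.0033 0.1267 0 0\n0.0017 0.0033 0.135 0 0",
)

```text
time: 6.38
ee_pos: [0.4407, 0.1381, 0.0868]
tcp_rot: [-179.9, -0.1, 156.4]
wrist_force: [-0.4, -0.0, 0.3]
opening: -0.0
grasp_force: 0.0
```

Call:
drive_effector(
  increments="0 0 0 0 0\n0 0 0 0 0\n0 0 0 0 0\n0 0 0 0 0",
)

```text
time: 6.72
ee_pos: [0.442, 0.1396, 0.0897]
tcp_rot: [179.9, 0.1, 156.5]
wrist_force: [-0.4, 0.4, 0.8]
opening: 0.0003
grasp_force: 0.0
```

Converted, 0.007 m / 0.6 = 0.0117, 0.006 m / 0.6 = 0.01.

Call:
drive_effector(
  increments="0 0 0.0033 0 0\n0 0 0.0067 0 0\n0 0 0.01 0 0\n0 0 0.0117 0 0\n0 0 0.0117 0 0",
)

```text
time: 7.13
ee_pos: [0.4412, 0.1395, 0.0812]
tcp_rot: [-180.0, -0.0, 156.5]
wrist_force: [0.2, -0.1, -0.3]
opening: 0.0003
grasp_force: 0.0
```

Call:
drive_effector(
  increments="0 0 0.0017 0 0\n0 0 0.0033 0 0\n0 0 0.005 0 0\n0 0 0.0067 0 0\n0 0 0.0067 0 0",
)

```text
time: 7.55
ee_pos: [0.4414, 0.1395, 0.0776]
tcp_rot: [180.0, 0.0, 156.5]
wrist_force: [-0.3, -0.7, 2.0]
opening: -0.0001
grasp_force: 1.2
```

Converted, 0.005 m / 0.6 = 0.0083, 0.004 m / 0.6 = 0.0067.

Call:
drive_effector(
  increments="0 0 0.0017 0 0\n0 0 0.0033 0 0\n0 0 0.005 0 0\n0 0 0.0067 0 0\n0 0 0.0083 0 0",
)

```text
time: 7.97
ee_pos: [0.4414, 0.1395, 0.0725]
tcp_rot: [180.0, 0.0, 156.5]
wrist_force: [0.2, 0.2, 2.4]
opening: -0.0002
grasp_force: 1.4
```

Call:
drive_effector(
  increments="0 0 0.0017 0 0\n0 0 0.0033 0 0\n0 0 0.0033 0 0",
)

```text
time: 8.22
ee_pos: [0.4415, 0.1395, 0.0705]
tcp_rot: [180.0, 0.0, 156.5]
wrist_force: [-0.8, 0.4, 5.0]
opening: -0.0002
grasp_force: 2.4
```

Call:
drive_effector(
  increments="0 0 0.0017 0 0\n0 0 0.0017 0 0",
)

```text
time: 8.38
ee_pos: [0.4415, 0.1395, 0.0697]
tcp_rot: [180.0, 0.0, 156.5]
wrist_force: [-1.4, -1.1, 6.1]
opening: 0.0
grasp_force: 3.2
```

Converted, -0.1 m / 0.6 = -0.1667, -0.004 m / 0.6 = -0.0067.

Call:
drive_effector(
  increments="0 0 -0.0067 0 0\n0 0 -0.02 0 0\n0 0 -0.0667 0 0\n0 0 -0.1167 0 0\n0 0 -0.1667 0 0",
)

```text
time: 8.8
ee_pos: [0.4408, 0.1393, 0.1707]
tcp_rot: [-180.0, -0.1, 156.5]
wrist_force: [0.3, 0.5, -0.0]
opening: 0.0001
grasp_force: 0.0
```

Call:
drive_effector(
  increments="-0.0333 0.0333 0 0 0\n-0.075 0.075 0 0 0\n-0.1167 0.1167 0 0 0\n-0.15 0.15 0 0 0\n-0.1667 0.1667 0 0 0",
)

```text
time: 9.22
ee_pos: [0.5752, 0.1923, 0.1689]
tcp_rot: [-180.0, -0.0, 156.5]
wrist_force: [0.7, 0.5, -0.0]
opening: -0.0001
grasp_force: 0.0
```

Call:
drive_effector(
  increments="0 0 0 0 0\n0 0 0 0 0\n0 0 0 0 0\n0 0 0 0 0",
)

```text
time: 9.55
ee_pos: [0.5722, 0.191, 0.17]
tcp_rot: [-180.0, 0.0, 156.5]
wrist_force: [-0.5, -0.1, 0.5]
opening: 0.0001
grasp_force: 0.0
```

Run:
```python
from h import *
im=bot.camera("wrist"); c=bot.camera_info("wrist"); o=bot.get_obs()
cv2.imwrite("pics/w4.png",cv2.resize(im[130:330,200:460],None,fx=3,fy=3,interpolation=cv2.INTER_CUBIC))
W=np.linalg.inv(c["extrinsics"])
print(cv2.projectPoints(np.array([[.5841,.1953,.054]]),cv2.Rodrigues(W[:3,:3])[0],W[:3,3],c["mtx"],np.array([c["k1"],0,0,0]))[0].ravel())
print(togo([.584,.1953,.082]).round(4))
```

```text
[336.58745615 250.80743178]
[-0.0091  0.0086  0.0881]
```

View pics/w4.png

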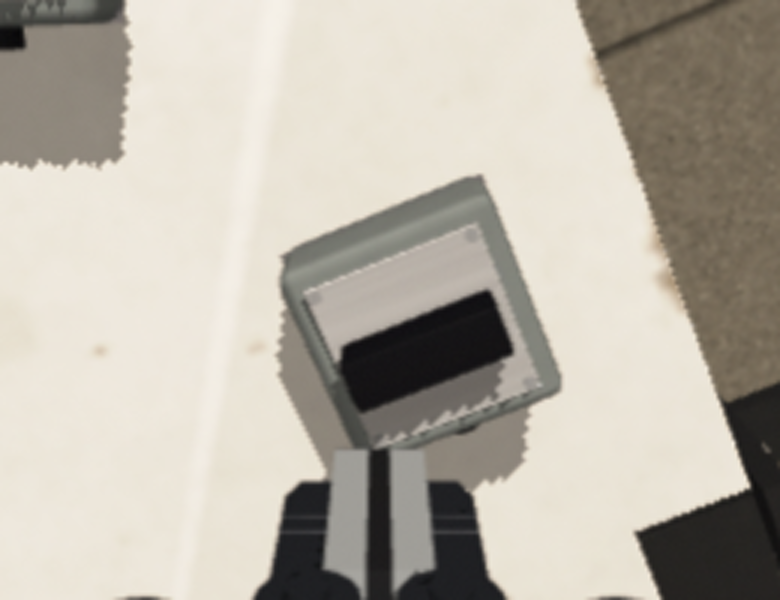

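The bar top's centre is at about full-image (343,250), roughly 3 mm off the estimate along its length. I'll shift to match and press.

Converted, 0.08 m / 0.6 = 0.1333, 0.011 m / 0.6 = 0.0183.

Call:
drive_effector(
  increments="-0.0083 0.0083 0.025 0 0\n-0.015 0.0183 0.0667 0 0\n-0.015 0.0183 0.1033 0 0\n-0.015 0.0183 0.1233 0 0\n-0.015 0.0183 0.1333 0 0",
)

```text
time: 10.02
ee_pos: [0.5843, 0.1974, 0.0879]
tcp_rot: [-179.9, -0.1, 156.5]
wrist_force: [0.5, 0.4, 0.1]
opening: 0.0
grasp_force: 0.0
```

Call:
drive_effector(
  increments="0 0 0 0 0\n0 0 0 0 0\n0 0 0 0 0\n0 0 0 0 0",
)

```text
time: 10.35
ee_pos: [0.5862, 0.198, 0.0911]
tcp_rot: [179.9, 0.1, 156.5]
wrist_force: [-0.3, -1.1, 0.2]
opening: -0.0001
grasp_force: 0.0
```

Converted, 0.008 m / 0.6 = 0.0133, 0.006 m / 0.6 = 0.01.

Call:
drive_effector(
  increments="0 0 0.0033 0 0\n0 0 0.0067 0 0\n0 0 0.01 0 0\n0 0 0.0133 0 0\n0 0 0.0133 0 0",
)

```text
time: 10.77
ee_pos: [0.5853, 0.1978, 0.0809]
tcp_rot: [-180.0, -0.0, 156.5]
wrist_force: [0.2, 0.1, -0.3]
opening: 0.0003
grasp_force: 0.0
```

Call:
drive_effector(
  increments="0 0 0.0017 0 0\n0 0 0.0033 0 0\n0 0 0.005 0 0\n0 0 0.0067 0 0\n0 0 0.0067 0 0",
)

```text
time: 11.18
ee_pos: [0.5856, 0.1979, 0.0776]
tcp_rot: [180.0, 0.0, 156.5]
wrist_force: [-0.0, -0.3, 1.4]
opening: 0.0001
grasp_force: 1.2
```

Converted, 0.005 m / 0.6 = 0.0083, 0.004 m / 0.6 = 0.0067.

Call:
drive_effector(
  increments="0 0 0.0017 0 0\n0 0 0.0033 0 0\n0 0 0.005 0 0\n0 0 0.0067 0 0\n0 0 0.0083 0 0",
)

```text
time: 11.6
ee_pos: [0.5857, 0.1979, 0.0725]
tcp_rot: [180.0, 0.0, 156.5]
wrist_force: [0.5, 0.1, 2.7]
opening: 0.0002
grasp_force: 1.4
```

Call:
drive_effector(
  increments="0 0 0.0017 0 0\n0 0 0.0033 0 0\n0 0 0.0033 0 0",
)

```text
time: 11.85
ee_pos: [0.5857, 0.1979, 0.0706]
tcp_rot: [180.0, 0.0, 156.5]
wrist_force: [-1.1, 0.2, 5.7]
opening: 0.0005
grasp_force: 2.4
```

Call:
drive_effector(
  increments="0 0 0.0017 0 0\n0 0 0.0017 0 0",
)

```text
time: 12.02
ee_pos: [0.5857, 0.1979, 0.0698]
tcp_rot: [180.0, 0.0, 156.5]
wrist_force: [-1.5, -0.0, 6.2]
opening: -0.0002
grasp_force: 3.2
```

Converted, -0.12 m / 0.6 = -0.2, -0.08 m / 0.6 = -0.1333.

Call:
drive_effector(
  increments="0 0 -0.0067 0 0\n0 0 -0.02 0 0\n0 0 -0.0667 0 0\n0 0 -0.1333 0 0\n0 0 -0.2 0 0",
)

```text
time: 12.43
ee_pos: [0.5847, 0.1975, 0.1901]
tcp_rot: [-179.9, -0.1, 156.5]
wrist_force: [1.7, -0.0, 0.7]
opening: -0.0
grasp_force: 0.0
```

Call:
drive_effector(
  increments="0.0583 0 -0.0167 0 0\n0.1167 0 -0.0333 0 0\n0.1667 0 -0.05 0 0\n0.1667 0.05 -0.05 0 0\n0.1667 0.1 -0.05 0 0",
)

```text
time: 12.85
ee_pos: [0.5166, 0.2933, 0.2223]
tcp_rot: [179.9, 0.1, 156.5]
wrist_force: [0.7, 0.3, -0.6]
opening: -0.0002
grasp_force: 0.0
```

Call:
drive_effector(
  increments="0 0.0583 0 0 0\n0 0.1 0 0 0\n0 0.1 0 0 0\n0 0.1 0 0 0\n0 0.1 0 0 0",
)

```text
time: 13.27
ee_pos: [0.5414, 0.3475, 0.2194]
tcp_rot: [-180.0, -0.0, 156.5]
wrist_force: [0.1, -0.6, 0.7]
opening: 0.0001
grasp_force: 0.0
```

Run:
```python
from h import *
im=bot.camera("scene"); cv2.imwrite("pics/s2.png",im[200:400,100:500].repeat(2,0).repeat(2,1))
```

```text
(no output)
```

View pics/s2.png

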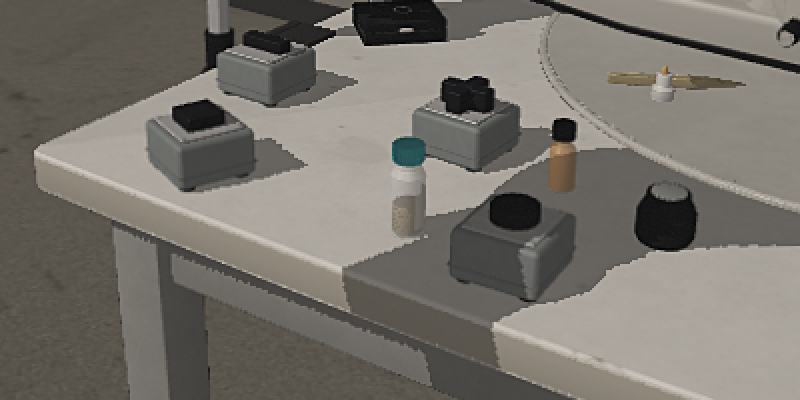

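The round (515,210), square (198,115) and bar (267,42) keys are all down. The cross (467,93) is still up, and the boxes, vials and loupe haven't moved.

```bash
python3 -c "
from workcell import bot
print(bot.job_done())"
```

```text
the job is handed in; nothing more can be done
None
```

The round, square and bar keys were pressed fully in, in that order, at about 6 N each; the cross key is still up, nothing else visibly moved, the hand is clear, and the job was handed in at about 13 s with no verdict shown.

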